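# Release the test plug from the air coupling and catch it

## Robot

A 7-joint arm with a two-finger parallel gripper is mounted at the origin on a cart in front of the work surface, level with it; the furniture and walls round the work are solid. World frame = base frame: x ahead of the robot, y to its left, z up, the work surface at z = 0. Lengths are in m, angles in degrees, forces in N, time in s.
With the tool pointing down it reaches from about 0.4 to 0.9 m from the base axis. Payload 5.6 kg.
Tool frame: the origin (TCP) lies at the very end of the fingers, on their centre line; the grasp point (between the pads) lies 19 mm behind it (env.grip_point_offset is the distance from the TCP to the grasp point, in m); z points along the fingers, y is the line along which they close (so a half turn about z gives the same grasp; the last joint's range is limited). The gripper opens to 92 mm and grips with 3 to 60 N. Pads are 20 mm wide; open, the fingers measure 128 mm over their backs; the gripper's body (75 mm by 189 mm) begins 69 mm behind the grasp point.
Start: joints at [-77.865, 26.786, -0.665, 91.828, 0.344, 61.387, -3.226], TCP at [0.164, 0.629, 0.215] pointing down, gripper open.
Joint ranges: [-144.91, 144.91], [-17.63, 115.5], [-89.93, 88.59], [15.96, 139.68], [-74.01, 254.01], [8.47, 105.57], [-167.45, 167.45]. Speed limits (degrees/s): [147.25, 147.25, 180, 180, 180, 180, 180].

## Interface

Orientations are given as [roll, pitch, yaw] about the fixed x, y, z axes, in that order (R = Rz(yaw) Ry(pitch) Rx(roll)).
In Python, from plant import env gives the robot as it stands. The module is installed in compiled form; this text tells all that it offers.
- The arm moves only by the tool play_rows, never from a script. Its argument "moves" is text: rows parted by semicolons, each of 7 numbers parted by spaces: the finger opening in mm, from 0 to 91.9, then the shift along the tool's x, y, z in mm, then the turn, a rotation vector about the tool's x, y, z in degrees. In form: hand tx ty tz wx wy wz; .... A call has 1 to 12 rows; each row is the pose to reach, as a shift and turn from the pose commanded when the call began, along the tool's axes at that moment; what a row does not reach only later rows make up. A row lasts 1/10 s, in which the tool goes at most 50 mm and 8.59 degrees, less where a joint would pass 70% of its speed; a pose out of reach is approached as far as the arm can. A call with a gripper value outside its range is refused whole. The fingers move at their own pace and stop on an object; "force" is the grip in N (left out, the last holds). Time passes only in rows, so rows that repeat a pose let the fingers close. It gives the time, the measured TCP pose, the force, the opening and the grip force at its end, in the units of the state.
- env.get_state(): the state, without advancing time (a new reading comes with each control period).
- env.camera(name): name is "scene" or "side" or "wrist"; returns a dict with "pixels" (400x640x3 uint8, red, green, blue), "depth" (400x640 float32, m along the optical axis (not along the pixel's ray), 0 where there is no reading), "intrinsics" (3x3 intrinsics, pixels), "world_from_camera" (4x4, takes a point from camera to world coordinates). Camera axes: x right, y up, looking along -z (the intrinsics and any distortion apply to the point x, -y, -z); pixel columns grow to the right and rows downward; lengths in m; the calibration is good to about 2 mm. A picture is of the moment at which its call begins.
- env.hand_in(): hands the job in; it is judged then, once.
The state is a dict: "t": time; "q": joint angles; "dq": joint speeds; "joint_efforts": joint torques, N m; "tcp_pos": TCP position; "orientation": TCP orientation; "wrist_force": force on the tool from outside, world axes, zero at the start; "moment": the same for the moment, N m; "width": finger opening in m; "gripper_force": force on a finger pad.
Only numpy, scipy, OpenCV 4.12 (cv2) and the standard library are available. Lean on these libraries where they do the work, as an engineer would, in place of code of your own. Each camera call takes 0.05 s, during which the arm holds its last target. There are 200 camera calls.

## Task

The test plug (knurled round grip) is latched in the coupling of the air test block. Press the coupling's thumb pad down with one fingertip and stop the plug with the other finger as the spring shoots it out, so that it ends lying still on its V-rest, fully out of the coupling and never running off the rest's open end. Only press and block: do not lift or carry the plug, and leave the other parts on the bench where they are.

Things in the scene. Friction and masses are not known exactly. Their poses are not given: they have to be found in the camera images.
- station: Fixed air test block: grey base plate 190 x 64 x 8 mm, aluminium manifold at the rear (local x -84 to -40 mm, screw heads up to 58 mm high) with a dial gauge at its side, slim steel coupling in front of it, black V-rest ahead. Origin on the worktop straight below the coupling's mouth; x level, the way the plug comes out; z up. The axis of coupling and plug runs along x at z = 36 mm.
- mouth (a point): Centre of the coupling's mouth, 36 mm above the worktop, at the station's x = 0. The coupling reaches back from it to x = -40 mm, 20 mm in diameter (top 46 mm above the worktop; its hexagon, x = -40 to -30 mm, 49 mm).
- rest_end (a point): Bottom of the V-rest at its open far end: x = 70 mm in the station's frame. The rest starts at x = 2 mm; its edges are at most 32 mm above the worktop and 27 mm either side of the axis. A plug that nobody stops shoots off this end.
- latch_pad (a point): Centre of the top of the coupling's dark, ribbed thumb pad, 17 mm along the station's x by 18 mm across. Up, it is at x = -11 mm, y = 0, z = 52 mm in the station's frame; it is pressed straight down.
- latch (a joint): Travel of the thumb pad in m: 0 = up, 0.005 = fully down (pad top 47 mm above the worktop). Its spring gives 3 N rising to 6 N; with the friction of the latch lip 5 to 10 N are needed. At 3 to 4 mm the plug is let go, at once and fast; the pad springs back by itself.
- plug_grip (a point): Centre of the test plug's round knurled grip (40 mm diameter, 22 mm along the axis; plug about 85 g, loose). Latched at x = 15 mm in the station's frame: front face x = 26 mm, top z = 56 mm. The spring (6.5 to 4 N) drives it out 16 mm, to x = 31 mm: fully out; beyond, it runs on by its own speed. Blocked earlier, it is pushed on when the finger leaves. The rest carries it up to x = 63 mm.
- fitting: Small brass fitting standing upright, 31 mm high, beside the station; to be left alone.
- ring_bearing: Ball bearing, 47 mm diameter, 14 mm high, lying beside the station; to be left alone.
- quick_coupler: Steel air coupler, 72 x 25 mm, 24 mm high, lying beside the station; to be left alone.
There are look-alikes about, which are no part of the job. Leave any black or purple look-alike of the part that bears plug_grip alone.

How it is judged:
By the outcome, as a careful person would: the job done as asked, in the order asked, and still so for the second after the job is handed in, with the robot touching nothing.
It also fails if it takes over 32 s, if anything falls off the work surface, if the arm or the gripper's body presses on something with over 40 N, if the wrist force passes 120 N, or if a joint passes its speed limit or range.

## Working session

There is one attempt and no reset: what is moved stays moved. The work goes in short steps, Python scripts to look and compute and a tool call to move; the robot and the scene stay as the last step left them, time stands still between calls to the robot, and variables do not carry over. Pictures are saved under pics/ and viewed, at most 10 in all, crops included, and the job is handed in when it is done.

Besides the shell and the picture viewer there is one more tool, called after ">>>" as a command line: name --argument value ..., lists and objects as JSON in quotes. play_rows: Moves the arm, as the interface text tells. Its arguments: {"type":"object","properties":{"moves":{"type":"string"},"force":{"type":"number"}},"required":["moves"]}

```bash
mkdir -p pics; cat > h.py <<'E'
import numpy as np, cv2
from plant import env
def snap(n):
    c=env.camera(n); np.savez(f'pics/{n}.npz',**c); return c
def pt(c,u,v,d=None):
    K=c['intrinsics'];T=c['world_from_camera'];d=d if d else float(np.median(c['depth'][v-1:v+2,u-1:u+2]))
    p=np.array([(u-K[0,2])/K[0,0]*d,-(v-K[1,2])/K[1,1]*d,-d,1]);return (T@p)[:3]
def proj(c,P):
    K=c['intrinsics'];p=np.linalg.inv(c['world_from_camera'])@np.append(P,1);return K[0,0]*p[0]/-p[2]+K[0,2],K[1,1]*p[1]/p[2]+K[1,2]
E
python3 - <<'E'
from h import *
for n in ['scene','wrist']:
    c=snap(n); cv2.imwrite(f'pics/{n}1.png',c['pixels'][:,:,::-1])
s=env.get_state(); print(s['t'],s['tcp_pos'],s['orientation'],s['wrist_force'])
E
```

```text
0.1 [0.16378857 0.62848276 0.21373605] [-1.79908072e+02  7.88283755e-03  1.65395588e+02] [-0.50720844  0.40204631  0.79941513]
```

View pics/scene1.png

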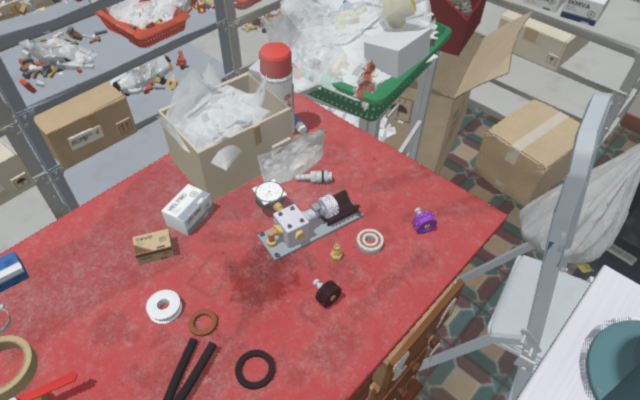

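View pics/wrist1.png

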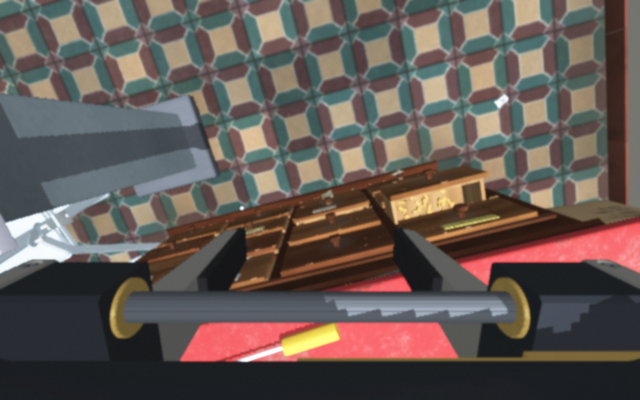

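The scene picture shows the station: manifold about (293,222), plug grip (326,206), black V-rest (343,207), and base plate corners near (262,240) and (360,212). The wrist view only sees the floor and the bench edge. I'll enlarge the station area.

```bash
python3 - <<'E'
from h import *
c=np.load('pics/scene.npz')
im=c['pixels'][165:275,240:390,::-1]
cv2.imwrite('pics/crop1.png',cv2.resize(im,None,fx=5,fy=5,interpolation=cv2.INTER_CUBIC))
for u,v in [(293,222),(328,206),(343,207),(269,190),(336,252),(370,240),(318,176),(327,292),(424,220)]: print(u,v,pt(c,u,v).round(4))
s=snap('side'); cv2.imwrite('pics/side1.png',s['pixels'][:,:,::-1])
E
```

```text
293 222 [0.5811 0.1781 0.055 ]
328 206 [0.5634 0.1084 0.0523]
343 207 [0.563  0.0656 0.0137]
269 190 [0.6693 0.1517 0.0492]
336 252 [0.5008 0.156  0.0215]
370 240 [0.4823 0.0836 0.0023]
318 176 [0.6476 0.0435 0.0206]
327 292 [0.4521 0.2333 0.0402]
424 220 [0.4256 0.007  0.0386]
```

View pics/crop1.png

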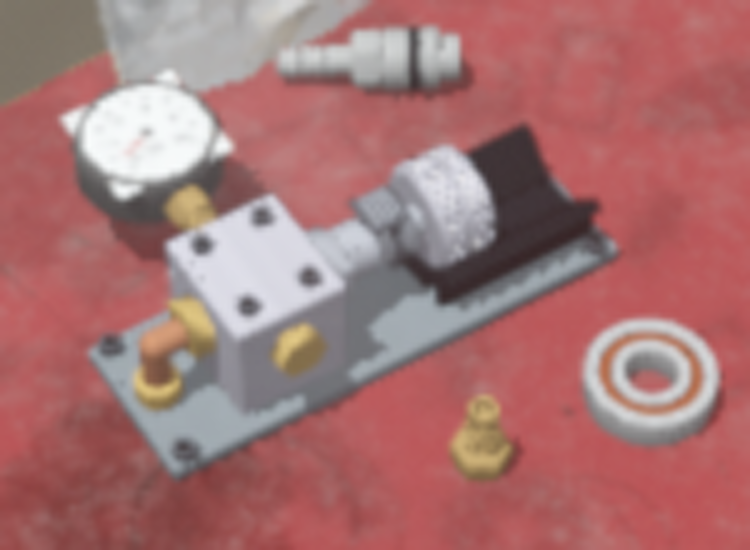

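View pics/side1.png

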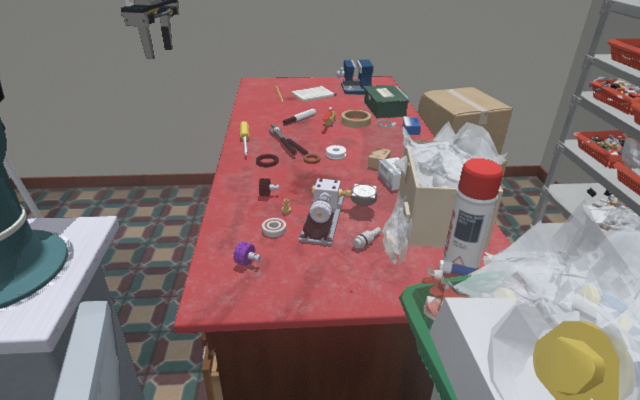

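The crop shows, in full-image pixels, the thumb pad near (315,206), plate corners at (258.4,235.4), (276,260.6) and (363.6,215), and the manifold top corners at (273.6,212.6), (295,204), (308.4,222) and (287.4,232). The side view shows the station at (322,205) with its axis pointing at the camera. Next I fit the pose.

```bash
cat > fit.py <<'E'
from h import *
from scipy.optimize import least_squares
c=np.load('pics/scene.npz'); s=np.load('pics/side.npz')
def ray(c,u,v,z):
    a=c['world_from_camera'][:3,3]; b=pt(c,u,v,1.0); return a+(b-a)*(z-a[2])/(b[2]-a[2])
for n,u,v,z in [('rearL',258.4,235.4,.008),('rearR',276,260.6,.008),('frontR',363.6,215,.008),('m1',273.6,212.6,.055),('m2',295,204,.055),('m3',308.4,222,.055),('m4',287.4,232,.055),('pad',315.2,206,.052)]: print(n,ray(c,u,v,z).round(4))
# cloud
for n,c in (('scene',c),('side',s)):
    v,u=np.mgrid[0:400,0:640]; d=c['depth']; K=c['intrinsics']
    P=np.stack([(u-K[0,2])/K[0,0]*d,-(v-K[1,2])/K[1,1]*d,-d,np.ones_like(d)],-1)@c['world_from_camera'].T
    P=P[...,:3][(d>0)]
    m=(P[:,0]>.5)&(P[:,0]<.66)&(P[:,1]>0)&(P[:,1]<.27)&(P[:,2]<.07)
    P=P[m]; np.save(f'pics/{n}P.npy',P)
    T=P[(P[:,2]>.052)&(P[:,2]<.0575)]
    print(n,len(P),len(T)); 
    H=P[(P[:,2]>.004)&(P[:,2]<.012)]; 
    (cx,cy),wh,a=cv2.minAreaRect(H[:,:2].astype(np.float32)*1000); print(cx,cy,wh,a,len(H))
    M=P[(P[:,2]>.047)&(P[:,1]>.14)&(P[:,0]<.63)]; print(cv2.minAreaRect(M[:,:2].astype(np.float32)*1000),np.median(M[:,2]))
E
python3 fit.py
```

```text
rearL [0.6322 0.2164 0.008 ]
rearR [0.5701 0.2325 0.008 ]
frontR [0.5252 0.0502 0.008 ]
m1 [0.6204 0.1863 0.055 ]
m2 [0.6074 0.1468 0.055 ]
m3 [0.562  0.1601 0.055 ]
m4 [0.5727 0.1999 0.055 ]
pad [0.58   0.1238 0.052 ]
scene 10533 699
579.9210205078125 135.1094970703125 (159.76150512695312, 265.9830017089844) 0.1306574046611786 1290
((590.9948120117188, 171.58412170410156), (59.53007125854492, 60.62560272216797), 4.700891494750977) 0.05500477427922407
side 6007 341
577.7567749023438 98.0479965209961 (135.06309509277344, 186.74253845214844) 10.971346855163574 536
((587.7335205078125, 169.38006591796875), (57.64588928222656, 50.34850311279297), 75.96511840820312) 0.05401374515096646
```

```bash
cat > st.py <<'E'
from h import *
a=np.radians(-104.); M=np.array([.576,.113,0]); X=np.array([np.cos(a),np.sin(a),0]); Y=np.array([-X[1],X[0],0]); Z=np.array([0,0,1.])
R=np.stack([X,Y,Z],1)
def loc(P): return (np.asarray(P)-M)@R
E
python3 - <<'E'
from st import *
for n in ('scene','side'):
    L=loc(np.load(f'pics/{n}P.npy'))*1000
    m=abs(L[:,1])<30
    L=L[m]
    print(n)
    for x in range(-92,84,4):
        q=L[(abs(L[:,0]-x)<2)]; t=q[q[:,2]>np.percentile(q[:,2],100)-6] if len(q) else q
        if len(q): print(x,'zmax %.1f ymean %.1f [%.1f %.1f] n%d'%(q[:,2].max(),t[:,1].mean(),t[:,1].min(),t[:,1].max(),len(t)))
E
```

```text
scene
-92 zmax 48.6 ymean -0.1 [-8.7 8.6] n17
-88 zmax 49.3 ymean -0.5 [-9.0 8.3] n19
-84 zmax 58.1 ymean -1.3 [-24.7 22.5] n37
-80 zmax 61.3 ymean -3.1 [-23.6 22.9] n30
-76 zmax 60.7 ymean -1.4 [-25.0 23.5] n42
-72 zmax 60.4 ymean -0.2 [-22.9 19.4] n43
-68 zmax 57.8 ymean -2.8 [-25.5 26.6] n52
-64 zmax 58.0 ymean -0.9 [-25.3 24.9] n53
-60 zmax 57.6 ymean -1.7 [-25.4 24.8] n50
-56 zmax 58.6 ymean -0.2 [-25.0 24.7] n56
-52 zmax 61.3 ymean -0.2 [-25.9 21.0] n38
-48 zmax 61.0 ymean -2.1 [-22.5 18.3] n31
-44 zmax 58.8 ymean -1.7 [-24.5 25.2] n49
-40 zmax 56.4 ymean 2.9 [-22.4 22.9] n17
-36 zmax 52.4 ymean -1.4 [-6.8 5.5] n13
-32 zmax 50.8 ymean -2.7 [-11.0 9.7] n19
-28 zmax 49.5 ymean -2.0 [-9.5 9.2] n16
-24 zmax 47.2 ymean -3.7 [-10.4 4.3] n14
-20 zmax 54.1 ymean -1.5 [-8.9 5.2] n11
-16 zmax 55.3 ymean -0.9 [-9.5 8.7] n19
-12 zmax 55.2 ymean 0.3 [-9.5 8.7] n17
-8 zmax 56.1 ymean -1.0 [-8.3 8.6] n19
-4 zmax 54.1 ymean -1.5 [-9.2 7.3] n15
0 zmax 44.7 ymean -6.7 [-8.8 -5.1] n5
4 zmax 59.4 ymean -2.1 [-7.5 11.5] n12
8 zmax 58.9 ymean -1.3 [-11.6 10.1] n22
12 zmax 58.7 ymean -2.7 [-12.2 8.1]
[... 1782 characters left out ...]
14.5 11.4] n16
16 zmax 57.8 ymean -1.8 [-11.6 5.7] n11
20 zmax 56.4 ymean -0.9 [-14.8 8.9] n13
24 zmax 57.3 ymean -3.2 [-16.4 9.2] n27
28 zmax 55.9 ymean -2.8 [-13.6 9.9] n11
32 zmax 29.5 ymean -7.9 [-28.6 21.3] n13
36 zmax 31.1 ymean 2.8 [-25.5 21.9] n10
40 zmax 30.9 ymean -6.4 [-27.2 22.3] n10
44 zmax 29.4 ymean -5.0 [-27.9 20.7] n11
48 zmax 29.4 ymean 1.9 [-25.7 21.6] n10
52 zmax 30.4 ymean -4.4 [-28.8 22.0] n15
56 zmax 31.6 ymean -0.5 [-27.6 20.9] n9
60 zmax 29.5 ymean -8.9 [-28.7 21.4] n14
64 zmax 29.9 ymean 1.3 [-25.9 22.1] n14
68 zmax 29.4 ymean -3.7 [-27.6 21.2] n22
72 zmax 25.8 ymean -1.3 [-24.9 19.3] n11
76 zmax 10.2 ymean 0.5 [-30.0 28.2] n55
80 zmax 2.5 ymean 1.7 [-29.1 29.3] n45
```

The fit matches the given sizes: grip at x 4–26, pad −20 to −3, manifold −84 to −40, V-rest ending at about 71. The lateral offset is about −1.5 mm, which I'll correct for. I plan a 10° tilt so that the blocking finger sits lower, near the plug's axis.

```bash
cat > tgt.py <<'E'
from st import *
import sys
from scipy.spatial.transform import Rotation as Ro
M=M-.0015*Y; t=np.radians(10)
yt=-X*np.cos(t)+Z*np.sin(t); zt=-Z*np.cos(t)-X*np.sin(t); Rt=np.stack([np.cross(yt,zt),yt,zt],1)
def go(A,op=.056):   # A=(x,y,z) local mm of finger A inner tip
    s=env.get_state(); o=Ro.from_euler('xyz',s['orientation'],degrees=True).as_matrix()
    P=M+R@(np.array(A)/1000)-op/2*yt
    print('t',s['t'],'F',np.round(s['wrist_force'],1),'w',s['width'],'A now',((s['tcp_pos']+s['width']/2*o[:,1]-M)@R*1000).round(1))
    print(A,'P',P.round(4),'shift',(o.T@(P-s['tcp_pos'])*1000).round(1),'rotvec',np.degrees(Ro.from_matrix(o.T@Rt).as_rotvec()).round(2))
if __name__=='__main__': go([float(v) for v in sys.argv[1:4]])
E
python3 tgt.py -8 0 165; python3 tgt.py -8 0 90
```

```text
t 0.15 F [0.5 0.  0.2] w 0.0918412262731028 A now [-446.5 -522.7  213.8]
[-8.0, 0.0, 165.0] P [0.5698 0.0944 0.1601] shift [-527.6 -414.5   54.3] rotvec [-10.08   0.06  -0.6 ]
t 0.15 F [0.5 0.  0.2] w 0.0918412262731028 A now [-446.5 -522.7  213.8]
[-8.0, 0.0, 90.0] P [0.5698 0.0944 0.0851] shift [-527.6 -414.4  129.3] rotvec [-10.08   0.06  -0.6 ]
```

>>> play_rows --moves "56 -40 -30 0 0 0 0;56 -79 -62 0 -1 0 0;56 -118 -93 0 -2 0 0;56 -157 -124 0 -3 0 0;56 -196 -155 0 -4 0 0;56 -235 -186 0 -5 0 0;56 -274 -217 0 -6 0 0;56 -313 -248 0 -7 0 0;56 -352 -279 0 -8 0 0;56 -391 -310 0 -9 0 0;56 -430 -341 0 -10 0 -0.6;56 -450 -360 0 -10 0 -0.6"

```text
t: 1.35
tcp_pos: [0.5108, 0.1625, 0.2147]
orientation: [170.0, 0.1, 165.7]
wrist_force: [1.3, 0.3, -0.9]
width: 0.056
gripper_force: 0.0
```

```bash
python3 tgt.py -8 0 90
```

```text
t 1.35 F [ 1.3  0.3 -0.9] w 0.056020216861817226 A now [-59.9 -73.6 219.5]
[-8.0, 0.0, 90.0] P [0.5698 0.0944 0.0851] shift [-73.7 -73.1 118.9] rotvec [-0.02  0.19 -0.29]
```

>>> play_rows --moves "56 -37 -25 -4 0 0 -0.2;56 -73.7 -50.6 -8.7 0 0.1 -0.3;56 -73.7 -50.6 -8.7 0 0.1 -0.3;56 -73.7 -57 32 0 0.1 -0.3;56 -73.7 -65 73 0 0.1 -0.3;56 -73.7 -73 117 0 0.1 -0.3;56 -73.7 -73 118 0 0.1 -0.3;56 -73.7 -73 118 0 0.1 -0.3"

```text
t: 2.15
tcp_pos: [0.5674, 0.0998, 0.0858]
orientation: [170.0, -0.1, 166.3]
wrist_force: [-0.3, -0.2, 0.2]
width: 0.0559
gripper_force: 0.0
```

```bash
python3 tgt.py -8 0 58; python3 - <<'E'
from h import *
c=snap('wrist'); s=snap('scene'); d=snap('side')
f=lambda a,k:cv2.resize(a,None,fx=k,fy=k,interpolation=cv2.INTER_CUBIC)
a=f(c['pixels'],.625); b=f(s['pixels'][150:275,240:400],2.5); e=f(d['pixels'][130:255,250:410],4)
o=np.zeros((600,800,3),np.uint8); o[:250,:400]=a; o[:250,400:800]=f(s['pixels'][140:265,230:430],2); g=f(d['pixels'][155:255,250:410],3.5); o[250:600,:560]=g
cv2.imwrite('pics/near.png',o[:,:,::-1])
E
```

```text
t 2.15 F [-0.3 -0.2  0.2] w 0.05586308589158566 A now [-12.6  -3.8  90.6]
[-8.0, 0.0, 58.0] P [0.5698 0.0944 0.0531] shift [ -3.7 -10.2  31.3] rotvec [-0.03 -0.13  0.29]
```

View pics/near.png

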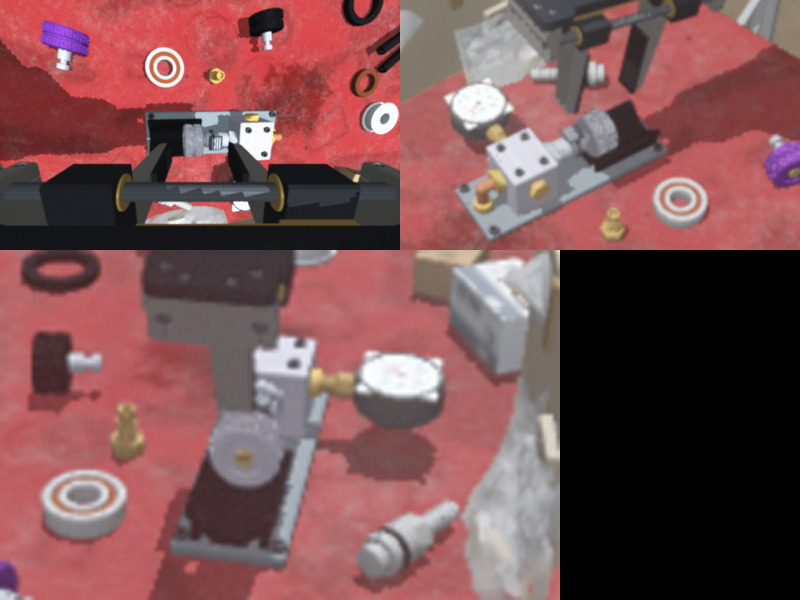

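The near picture shows the fingers hovering on either side of the grip, in line with the station. In the wrist panel the pad is near (217,141), i.e. full-image (347,226). I'll check that against the wrist depth.

```bash
python3 - <<'E'
from tgt import *
c=np.load('pics/wrist.npz'); d=c['depth']; K=c['intrinsics']; v,u=np.mgrid[0:400,0:640]
P=np.stack([(u-K[0,2])/K[0,0]*d,-(v-K[1,2])/K[1,1]*d,-d,np.ones_like(d)],-1)@c['world_from_camera'].T
L=((P[...,:3]-M)@R*1000)[d>0]
print('proj pad',proj(c,M+R@[-.011,0,.052]),'grip top',proj(c,M+R@[.015,0,.056]))
def box(n,m): q=L[m]; print(n,len(q),np.percentile(q,[2,50,98],axis=0).round(1).tolist()) if len(q) else print(n,0)
x,y,z=L.T
box('manif',(x<-35)&(x>-95)&(abs(y)<32)&(z>50)&(z<60))
box('pad',(x<0)&(x>-25)&(abs(y)<14)&(z>49.5)&(z<58))
box('grip',(x>0)&(x<34)&(abs(y)<24)&(z>34)&(z<60))
box('griptop',(x>0)&(x<34)&(abs(y)<24)&(z>52)&(z<60))
box('restedge',(x>30)&(x<80)&(abs(y)<34)&(z>24)&(z<36))
E
```

```text
proj pad (np.float64(346.4934658445353), np.float64(228.9434571183352)) grip top (np.float64(312.95931953865545), np.float64(232.59175604497005))
manif 2742 [[-81.8, -23.5, 50.9], [-63.0, -4.1, 52.7], [-40.1, 23.2, 56.6]]
pad 475 [[-18.2, -8.3, 49.6], [-9.9, 0.0, 50.8], [-2.2, 8.6, 52.1]]
grip 1614 [[0.5, -19.5, 35.7], [16.1, -4.6, 51.2], [26.9, 16.1, 55.2]]
griptop 713 [[5.8, -9.6, 52.2], [16.6, -0.6, 53.8], [26.8, 9.4, 55.6]]
restedge 671 [[30.6, -25.7, 24.2], [45.3, -21.4, 26.3], [69.3, 24.0, 28.8]]
```

```bash
python3 tgt.py -7.5 0 58
```

```text
t 2.3 F [ 0.2 -0.4  0.4] w 0.05576223355776673 A now [-13.1  -1.8  93.3]
[-7.5, 0.0, 58.0] P [0.5697 0.0939 0.0531] shift [ -1.4 -11.9  33.7] rotvec [0.11 0.17 0.35]
```

>>> play_rows --moves "56 -1 -4 0 0 0 0.2;56 -2 -7 6 0 0 0.3;56 -2 -9 16 0 0 0.3;56 -2 -11 26 0 0 0.3;56 -2 -11.5 30 0 0 0.3;56 -2 -11.5 30 0 0 0.3;56 -2 -11.5 30 0 0 0.3;56 -2 -11.5 30 0 0 0.3;56 -2 -11.5 30 0 0 0.3"

```text
t: 3.2
tcp_pos: [0.5686, 0.0931, 0.0546]
orientation: [170.0, -0.0, 166.0]
wrist_force: [-0.8, 0.1, 0.8]
width: 0.0554
gripper_force: 0.0
```

```bash
python3 tgt.py -7.5 0 52;python3 -c "
from h import *
env.camera('wrist')";  python3 tgt.py -7.5 0 52
```

```text
t 3.2 F [-0.8  0.1  0.8] w 0.055396405360481564 A now [-6.1 -0.9 59.4]
[-7.5, 0.0, 52.0] P [0.5697 0.0939 0.0471] shift [-0.9 -0.2  7.5] rotvec [ 0.02 -0.01  0.01]
t 3.25 F [-0.5  0.5  0.3] w 0.05618923503016049 A now [-6.6 -1.  59.5]
[-7.5, 0.0, 52.0] P [0.5697 0.0939 0.0471] shift [-1.  -0.3  7.5] rotvec [ 0.02 -0.01  0.01]
```

>>> play_rows --moves "56 -1 0.8 3.9 0 0 0;56 -1 0.3 6.9 0 0 0;56 -1 0.1 7.9 0 0 0;56 -1 -0.1 8.9 0 0 0;56 -1 -0.2 9.9 0 0 0;56 -1 -0.4 10.8 0 0 0;56 -1 -0.6 11.8 0 0 0;56 -1 -0.6 11.8 0 0 0;56 -1 -0.6 11.8 0 0 0;56 -1 -0.6 11.8 0 0 0"

```text
t: 4.25
tcp_pos: [0.5699, 0.0944, 0.0431]
orientation: [170.0, -0.0, 166.0]
wrist_force: [-1.2, -0.4, 5.7]
width: 0.0559
gripper_force: 2.9
```

```bash
cat > chk.py <<'E'
from tgt import *
go([-8,0,47])
c=snap('wrist'); d=c['depth']; K=c['intrinsics']; v,u=np.mgrid[0:400,0:640]
P=np.stack([(u-K[0,2])/K[0,0]*d,-(v-K[1,2])/K[1,1]*d,-d,np.ones_like(d)],-1)@c['world_from_camera'].T
L=((P[...,:3]-M)@R*1000)[d>0]; x,y,z=L.T
q=L[(x>0)&(x<75)&(abs(y)<13)&(z>50)&(z<60)]; print('griptop',len(q),np.percentile(q,[2,50,98],axis=0).round(1).tolist())
s=snap('scene'); f=lambda a,k:cv2.resize(a,None,fx=k,fy=k,interpolation=cv2.INTER_CUBIC)
o=np.vstack([f(c['pixels'][130:330,180:500],2.5)[:300],f(s['pixels'][160:260,250:450],4)[:300]])
cv2.imwrite('pics/chk%d.png'%(env.get_state()['t']*100),o[:,:,::-1])
E
python3 chk.py; ls pics
```

```text
t 4.25 F [-1.2 -0.4  5.7] w 0.055895233305769405 A now [-8.   0.1 48. ]
[-8, 0, 47] P [0.5698 0.0944 0.0421] shift [ 0.1 -0.2  1. ] rotvec [ 0.04 -0.02  0.01]
griptop 1734 [[25.8, -12.1, 50.2], [38.6, -2.8, 53.6], [60.8, 11.6, 59.1]]
chk434.png
crop1.png
near.png
scene.npz
scene1.png
sceneP.npy
side.npz
side1.png
sideP.npy
wrist.npz
wrist1.png
```

View pics/chk434.png

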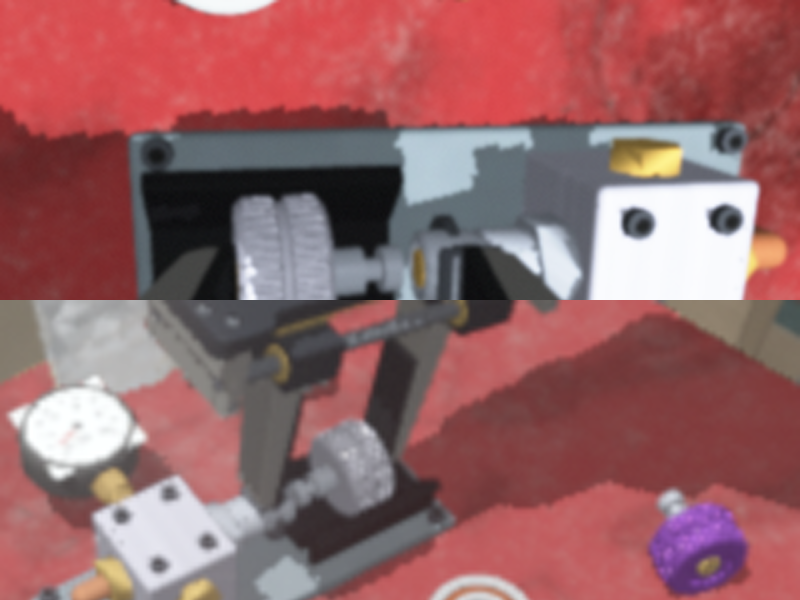

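The plug is fully out and lies on the V-rest behind the blocking finger, its grip at about x = 25–47 mm. I'll ease the finger off it and rise straight up.

>>> play_rows --moves "56 0 -1.2 -1 0 0 0;56 0 -1.3 -3 0 0 0;56 0 -1 -6 0 0 0;56 0 -0.2 -10 0 0 0;56 0 1.5 -20 0 0 0;56 0 5 -40 0 0 0;56 0 10 -65 0 0 0;56 0 14 -90 0 0 0;56 0 14 -90 0 0 0;56 0 14 -90 0 0 0;56 0 14 -90 0 0 0"

```text
t: 5.45
tcp_pos: [0.5683, 0.0922, 0.1327]
orientation: [170.0, -0.1, 166.0]
wrist_force: [-0.2, 0.5, 0.9]
width: 0.0562
gripper_force: 0.0
```

```bash
python3 chk.py; ls pics | grep chk
```

```text
t 5.45 F [-0.2  0.5  0.9] w 0.05616104615139034 A now [ -5.6  -0.9 137.5]
[-8, 0, 47] P [0.5698 0.0944 0.0421] shift [ -1.2 -13.2  89.6] rotvec [-0.05 -0.14 -0.01]
griptop 670 [[26.0, -12.0, 50.3], [36.7, -1.3, 53.4], [47.1, 11.8, 55.6]]
chk434.png
chk555.png
```

View pics/chk555.png

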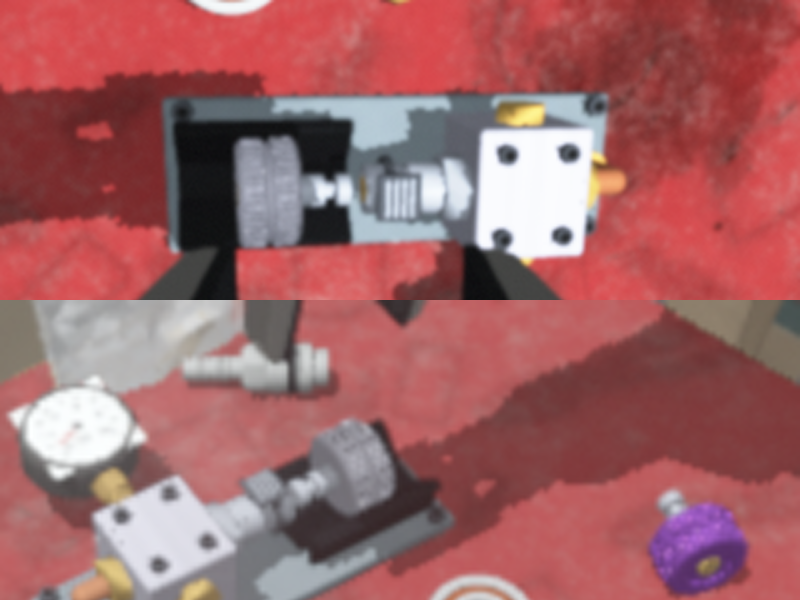

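The plug lies still on the rest at about x = 36 mm, clear of the mouth, and the robot is touching nothing.

```bash
python3 -c "
from plant import env
print(env.hand_in())"
```

```text
the job is handed in; nothing more can be done
None
```

I pressed the thumb pad and stopped the plug with the other finger; it lies still on the V-rest with its grip centre at about x = 36 mm, fully out of the coupling, and the job is handed in.

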